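# Hold the ring holder level over the stirrer

### The job

First swing the stirrer's probe arm about a quarter turn out to the side, well clear of the heating plate; then lift the ring holder by its balance point and carry it level over the stirrer, without knocking it on anything. Finish while still holding it there, level and still: its clamp block right above the short holder post with about 3 cm of air between them, and its ring centred above the heating plate, so that I can guide it down. Do not lower it on or let go, and leave everything else where it is.

Things in the scene. Friction and masses are not known exactly. Their poses are not given: they have to be found in the camera images.
- holder: Ring holder: one rigid even metal casting, 0.6 kg, lying at right. Clamp block 44 x 44 mm, 40 high, upright 17 mm bore, at x = -90 mm; bar 12 mm wide, 20 high; open ring (84 mm outside, 70 inside, 14 high) at x = +90 mm. Flush undersides. Origin: underside, midway between block and ring centres; x along the bar from block to ring, z up. Thumbscrew juts 18 mm off the block.
- holder_balance (a point): The ring holder's balance point: on the bar, 57 mm from the block's centre towards the ring (x = -33 mm in the holder's frame), 10 mm above the underside. Axes as the holder's. Grip across the bar here.
- holder_bore (a point): Centre of the clamp block's bore, in the underside plane of the holder (x = -90 mm)
- holder_ring (a point): Centre of the ring, in the underside plane of the holder (x = +90 mm)
- stirrer: Heating stirrer, fixed: white housing 170 (x) x 330 (y) x 80 mm high, knobs on its front (-x). Origin under its centre, y to the robot's left. On top: round metal plate (124 mm across, 12 high) at y = +55 mm; upright holder post (12 mm diameter, top 160 mm above the table) at y = -125 mm, 180 mm from the plate's centre; probe arm's post at the far left corner (x = 65, y = 135 mm).
- plate_center (a point): Centre of the heating plate's top face, 92 mm above the table
- post_top (a point): Centre of the holder post's top, 160 mm above the table; axes as the stirrer's
- probe_arm (a joint): Angle of the probe arm about its upright hinge, rad: 0 = its probe hangs right over the plate's centre; grows as the arm turns clockwise seen from above, its end going first towards the robot (-x) and then out to the left (+y). Range -0.35 to 1.9. It turns easily (about 1 N at the grip point) and stays where it is left.
- probe_hinge (a point): On the probe arm's hinge axis, at mid-height of its bar (207 mm above the table). The hub is 24 mm in diameter and its top is 222 mm above the table
- probe_grip (a point): Point on the probe arm's bar, 60 mm from the hinge axis, at mid-height of the bar (207 mm above the table). The bar is 10 mm wide, 14 mm high and level; at 108 mm from the hinge a thin probe hangs down to 125 mm above the table, under a black cap 16 mm across
- dropper_a: Bystander: white plastic dropper bottle, 32 mm diameter, 75 mm tall, standing to the left of the stirrer. Origin: centre of its underside.
- dropper_b: Bystander: a second white dropper bottle, the same size, to the left of the stirrer. Origin: centre of its underside.
- stopper_a: Bystander: small cork stopper, 29 mm diameter, 26 mm tall, standing on the table close beside the ring holder's bar. Origin: centre of its underside.
- stopper_b: Bystander: a second cork stopper of that size, standing on the stirrer's housing near its front edge, between plate and holder post. Origin: centre of its underside.
- beaker: Bystander: open glass beaker, 68 mm diameter, 80 mm tall, standing behind the stirrer (far side from the robot). Origin: centre of its underside.
- flask: Bystander: conical glass flask, 86 mm diameter at the base, 140 mm tall, standing beyond the ring holder. Origin: centre of its underside.
- spare_block: Bystander: a loose clamp block, 44 x 44 x 40 mm, with no bar and no ring, close to the robot; not needed. Origin: centre of its underside.
- pipette: Bystander: white hand pipette lying at the far right edge, 230 mm long, 30 mm wide. Origin: centre of its underside.

How it is judged:
By the outcome, as a careful person would: the job done as asked, in the order asked, and still so for the second after the job is handed in, while the arm keeps its last pose, push and grip.
It also fails if it takes over 61 s, if anything falls off the work surface, if the arm or the gripper's body presses on something with over 40 N, if the wrist force passes 120 N, or if a joint passes its speed limit or range.

### The arm

A 6-joint arm with a two-finger parallel gripper is mounted at the origin on the work surface. World frame = base frame: x ahead of the robot, y to its left, z up, the work surface at z = 0. Lengths are in mm, angles in rad, forces in N, time in s.
With the tool pointing down it reaches from about 275 to 750 mm from the base axis. Payload 10.2 kg.
Tool frame: the origin (TCP) lies midway between the tips of the shut fingers; the grasp point (between the pads) lies grasp_offset behind it (grasp_offset is the distance from the TCP to the grasp point, in mm); x points along the fingers, z is the direction in which the jaws open and shut, and the axes are right-handed (so a half turn about x gives the same grasp; the last joint's range is limited). The gripper opens to 85 mm and grips with 20 to 120 N. Pads are 22 mm wide; open, the fingers measure 114 mm over their backs; the gripper's body (76 mm by 85 mm) begins 54 mm behind the grasp point. The pads swing forward as they close: fully open they stand 13 mm farther back than shut.
Start: joints at [-1.484, 0.313, 1.498, -0, 1.331, -0.223], TCP at [160.043, -500.017, 231.294] pointing down, gripper open.
Joint ranges: [-2.94, 2.94], [-0.97, 2.17], [0.19, 2.56], [-1.23, 4.37], [0.02, 3.11], [-2.88, 2.88]. Speed limits (rad/s): [2.39, 2.39, 3.01, 3.14, 3.14, 3.14].

### API

Orientations are given as a unit quaternion [w, x, y, z].
In Python, from rig import sense, capture, calibration, finish_job, grasp_offset gives the robot as it stands.
- The arm moves only by the shell command python3 -m jog 'ROWS' [FORCE]. ROWS is JSON, a list of rows, each an object with "linear": the shift along the tool's x, y, z scaled (see below), a list of three; "rotation": the turn, a rotation vector about the tool's x, y, z scaled (see below), a list of three; "grip": the finger opening in mm, from 0 to 85.4. A call has 1 to 20 rows; each row is the pose to reach, as a shift and turn from the pose measured when the call began, along the tool's axes at that moment; what a row does not reach only later rows make up. The controller multiplies each number of a shift by 0.3 m and each number of a turn by 0.5 rad. A row lasts 1/12 s, in which the tool goes at most 41.7 mm and 7.16 degrees, less where a joint would pass 70% of its speed; a pose out of reach is approached as far as the arm can. A call with a number of a shift or a turn outside -1 to 1 is refused whole. A call with a gripper value outside its range is refused whole. The fingers move at their own pace and stop on an object; FORCE is the grip in N (left out, the last holds). Time passes only in rows, so rows that repeat a pose let the fingers close. It gives the time, the measured TCP pose, the force and the opening at its end, in the units of the state.
- sense(): the state, without advancing time (a new reading comes with each control period).
- capture(name): name is "scene" or "side" or "wrist"; returns (picture, depth): 420x560x3 uint8, red, green, blue; 420x560 float32, mm along the optical axis (not along the pixel's ray), 0 where there is no reading.
- calibration(name): a dict with "intrinsics" (3x3 intrinsics, pixels), "dist" ([k1, k2, p1, p2, k3] as OpenCV has them; the pictures are not rectified), "world_from_camera" (4x4, takes a point from camera to world coordinates). Camera axes: x right, y up, looking along -z (the intrinsics and any distortion apply to the point x, -y, -z); pixel columns grow to the right and rows downward; lengths in mm; the calibration is good to about 2 mm. A picture is of the moment at which its call begins: read the wrist's pose just before it. calibration takes no time and is no camera call; for the wrist camera it gives the pose at the moment of the call.
- finish_job(): hands the job in, once; it reports no verdict.
The state is a dict: "time_s": time; "joints": joint angles; "dq": joint speeds; "tau": joint torques, N m; "eef_pos": TCP position; "ee_rot": TCP orientation; "force": force on the tool from outside, world axes, zero at the start; "wrist_torque": the same for the moment, N m; "grip_width": opening from 0.0 (shut) to 1.0 (fully open).
Only numpy, scipy, OpenCV 4.12 (cv2) and the standard library are available. Lean on these libraries where they do the work, as an engineer would, in place of code of your own. Each camera call takes 0.05 s, during which the arm holds its last target.

## Working session

There is one attempt and no reset: what is moved stays moved. The work goes in short steps, Python scripts to look and compute and a shell command to move; the robot and the scene stay as the last step left them, time stands still between calls to the robot, and variables do not carry over. Pictures are saved under pics/ and viewed, and the job is handed in when it is done.

```bash
ls; mkdir -p pics
python3 - <<'E'
from rig import *
import cv2,json
print(sense()); print(grasp_offset)
for n in ["scene","side","wrist"]:
    c=calibration(n); print(n,c)
    p,d=capture(n); cv2.imwrite(f"pics/{n}0.png",p[:,:,::-1])
    import numpy as np; np.savez(f"pics/{n}0.npz",p=p,d=d,K=c["intrinsics"],dist=c["dist"],T=c["world_from_camera"])
E
```

```text
pics
{'time_s': 0.0, 'joints': array([-1.48439475e+00,  3.13455819e-01,  1.49845285e+00,  9.53089667e-06,
        1.33099844e+00, -2.23412004e-01]), 'dq': array([ 0.00090193, -0.00101805,  0.00079986,  0.00057125,  0.00083232,
        0.00134036]), 'tau': array([-2.23035524e-03, -4.12275553e+01, -2.59742492e+01, -2.62440935e-04,
        4.12271416e-03, -2.51784961e-06]), 'eef_pos': array([ 160.02412533, -499.74232893,  230.72616552]), 'ee_rot': array([ 0.57085348,  0.417222  ,  0.57145925, -0.41651702]), 'force': array([-0.0768167 ,  0.51943362, -0.55844912]), 'wrist_torque': array([-0.02251447,  0.00334149, -0.01195184]), 'grip_width': 0.9986220121530714}
18.700000000000003
scene {'intrinsics': array([[422.82594165,   0.        , 273.03373863],
       [  0.        , 422.82594165, 204.05524821],
       [  0.        ,   0.        ,   1.        ]]), 'dist': array([0.00517551, 0.        , 0.        , 0.        , 0.        ]), 'world_from_camera': array([[-7.89250794e-01, -4.11142468e-01,  4.56119563e-01,
         1.14208193e+03],
       [ 6.14035638e-01, -5.20430731e-01,  5.93390334e-01
[... 740 characters left out ...]
[ 0.00000000e+00,  0.00000000e+00,  0.00000000e+00,
         1.00000000e+00]])}
wrist {'intrinsics': array([[317.09031745,   0.        , 279.96382667],
       [  0.        , 317.09031745, 207.72570891],
       [  0.        ,   0.        ,   1.        ]]), 'dist': array([-0.00673817,  0.        ,  0.        ,  0.        ,  0.        ]), 'world_from_camera': array([[ 3.04205277e-01,  9.09850433e-01,  2.82190254e-01,
         2.33021017e+02],
       [-9.52606255e-01,  2.90765271e-01,  8.94252766e-02,
        -4.76826885e+02],
       [-6.87498921e-04, -2.96019842e-01,  9.55181543e-01,
         3.72026408e+02],
       [ 0.00000000e+00,  0.00000000e+00,  0.00000000e+00,
         1.00000000e+00]])}
```

View pics/scene0.png

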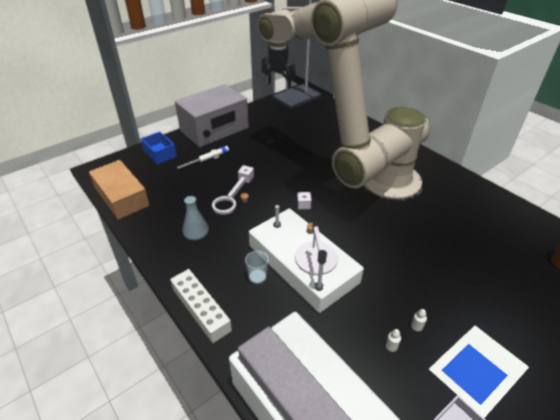

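View pics/side0.png

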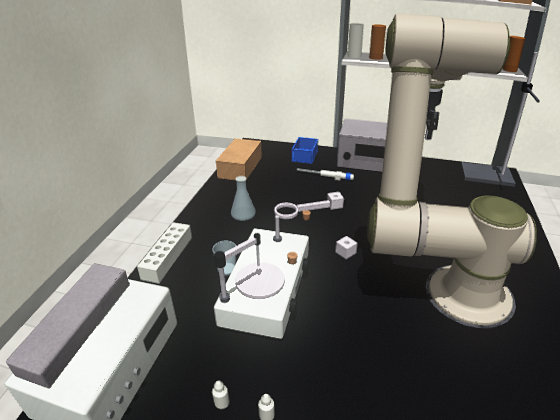

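View pics/wrist0.png

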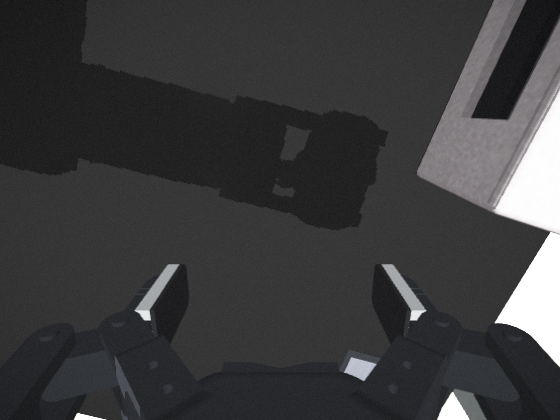

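The scene view shows the stirrer at about (305,258), its probe arm around (320,265), the holder from (223,205) to (246,174) and a stopper at (245,198). The side view shows the same items. Next I'll zoom in.

```bash
cat > h.py <<'E'
import numpy as np, cv2
def load(f):
    z=np.load(f); return {k:z[k] for k in z.files}
def rays(v,uv):
    uv=np.asarray(uv,float).reshape(-1,1,2)
    n=cv2.undistortPoints(uv,v['K'],v['dist'])[:,0]
    d=np.c_[n[:,0],-n[:,1],-np.ones(len(n))]
    return v['T'][:3,3], d@v['T'][:3,:3].T
def plane(v,uv,z):
    o,d=rays(v,uv); t=(z-o[2])/d[:,2]; return o+t[:,None]*d
def cloud(v):
    h,w=v['d'].shape
    uu,vv=np.meshgrid(np.arange(w),np.arange(h))
    o,d=rays(v,np.c_[uu.ravel(),vv.ravel()])
    P=o+d*v['d'].ravel()[:,None]
    P[v['d'].ravel()==0]=np.nan
    return P.reshape(h,w,3)
def proj(v,P):
    P=np.asarray(P,float).reshape(-1,3)
    c=(P-v['T'][:3,3])@v['T'][:3,:3]
    c=c*[1,-1,-1]
    return cv2.projectPoints(c,np.zeros(3),np.zeros(3),v['K'],v['dist'])[0][:,0]
def crop(v,box,s,f):
    x0,y0,x1,y1=box
    cv2.imwrite(f,cv2.resize(v['p'][y0:y1,x0:x1,::-1],None,fx=s,fy=s,interpolation=cv2.INTER_CUBIC))
def snap(n,f):
    from rig import capture,calibration
    c=calibration(n); p,d=capture(n)
    np.savez(f,p=p,d=d,K=c["intrinsics"],dist=c["dist"],T=c["world_from_camera"])
    return load(f)
E
python3 - <<'E'
from h import *
s=load('pics/scene0.npz'); crop(s,(170,150,370,310),4,'pics/s_c.png')
t=load('pics/side0.npz'); crop(t,(200,160,380,340),3.3,'pics/t_c.png')
E
```

```text
(no output)
```

View pics/s_c.png

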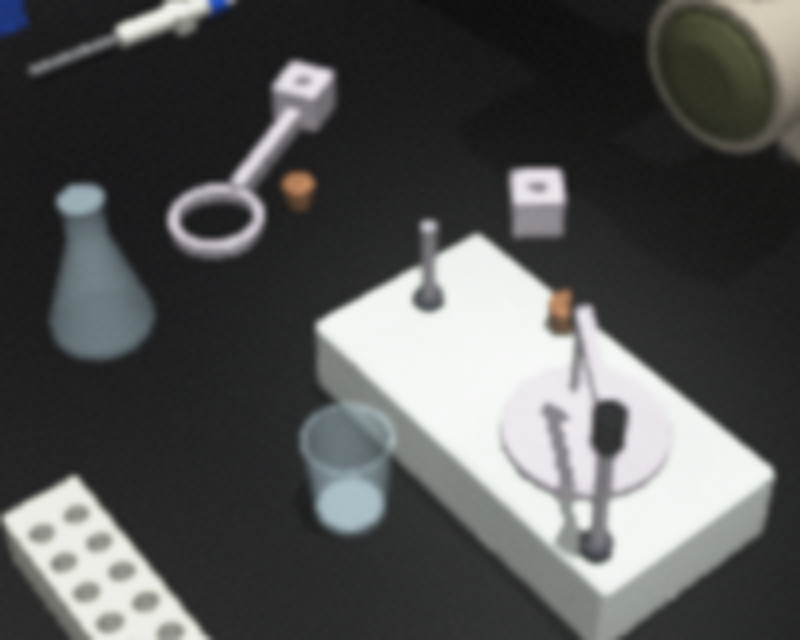

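View pics/t_c.png

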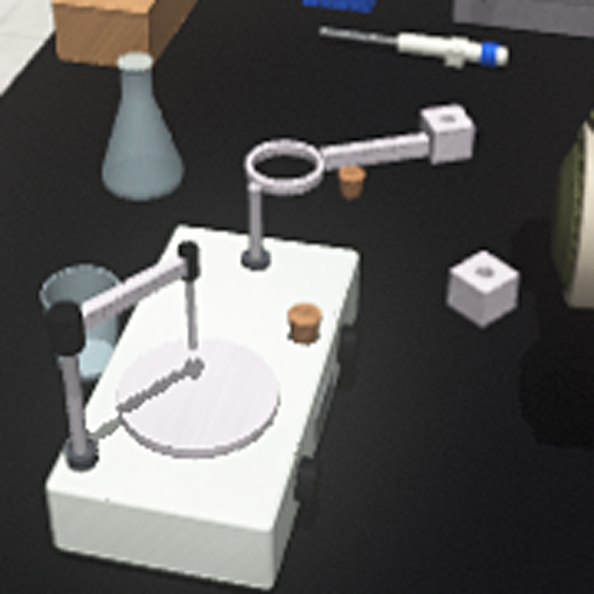

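The probe hangs near the plate's centre. The thumbscrew isn't visible from either view. Now I'll measure with the depth clouds and rays.

Run:
```python
from h import *
for f in ['scene','side']:
    v=load(f'pics/{f}0.npz'); P=cloud(v); z=P[...,2]; ok=np.isfinite(z)
    box={'scene':(170,150,370,310),'side':(200,160,360,340)}[f]
    m=np.zeros(z.shape,bool); m[box[1]:box[3],box[0]:box[2]]=1
    # table bias
    g=v['p'].astype(int).sum(2)
    tb=m&ok&(g<120); print(f,'table z',np.median(z[tb]))
    # housing top
    h=m&ok&(abs(z-80)<6)&(g>600)
    n,l,st,_=cv2.connectedComponentsWithStats(h.astype(np.uint8)); k=1+np.argmax(st[1:,4]); 
    Q=P[l==k]; r=cv2.minAreaRect(Q[:,:2].astype(np.float32)); print('housing',r,np.median(Q[:,2]))
    # bright objects by height listing
    o=m&ok&(g>200)&(z>5)&(z<300)
    n,l,st,c=cv2.connectedComponentsWithStats(o.astype(np.uint8))
    for i in range(1,n):
        if st[i,4]>15:
            Q=P[l==i]; print(i,st[i],c[i].round(),'min',Q.min(0).round(),'max',Q.max(0).round())
    # high points: arm
    a=m&ok&(z>185)&(z<240); Q=P[a]; print('arm pts',len(Q),Q.min(0).round(),Q.max(0).round())
    # post top etc
    a=m&ok&(z>100)&(z<185); Q=P[a]; print('mid',len(Q)); 
    for q in Q[::6]: print(q.round(), end=' ')
    print()
```

```text
scene table z -1.9534319918067808
housing ((551.0650024414062, 91.38664245605469), (167.4735870361328, 272.7816162109375), 0.7806370258331299) 78.13095299586143
1 [170 150   4   7  26] [171. 153.] min [ 583. -660.    8.] max [ 602. -649.   39.]
2 [178 150  51  19 185] [207. 157.] min [ 392. -571.    5.] max [ 619. -532.   28.]
3 [333 150  37  39 566] [359. 164.] min [ 89. -38.   5.] max [302. 100. 273.]
5 [213 166  41  48 423] [236. 187.] min [ 398. -379.    5.] max [ 633. -217.   44.]
7 [298 193  14  16 200] [304. 200.] min [ 332. -122.    5.] max [391. -63.  45.]
8 [241 194   8   7  42] [244. 197.] min [ 502. -258.   13.] max [ 529. -229.   27.]
9 [183 197  25  43 689] [194. 221.] min [ 698. -239.    6.] max [ 777. -174.  144.]
11 [ 246  206  118  104 6700] [302. 259.] min [449. -47.   5.] max [719. 286. 223.]
12 [ 170  270   52   40 1113] [192. 292.] min [849. -50.   5.] max [912. 129.  53.]
arm pts 864 [263. -38. 185.] [625. 267. 240.]
mid 650
[295. -33. 182.] [293. -25. 177.] [298. -14. 178.] [296. -20. 165.] [294. -17. 162.] [289. -25. 150.] [304.  14. 181.] [309.  15. 180.] [2
[... 3380 characters left out ...]
8.] [480.  68. 109.] [493.  73. 107.] [477.  72. 109.] [491.  81. 110.] [477.  71. 105.] [495.  84. 108.] [481.  77. 105.] [550. 158. 153.] [484.  85. 107.] [554. 162. 152.] [483.  89. 108.] [552. 162. 150.] [483.  89. 104.] [552. 161. 145.] [476.  86. 100.] [549. 163. 141.] [550. 160. 132.] [551. 160. 126.] [618. 253. 177.] [613. 258. 180.] [611. 257. 176.] [608. 254. 171.] [607. 252. 167.] [615. 256. 162.] [617. 254. 157.] [616. 257. 157.] [614. 257. 154.] [611. 257. 151.] [609. 257. 149.] [607. 257. 146.] [606. 254. 141.] [617. 254. 132.] [616. 256. 130.] [614. 256. 128.] [611. 258. 127.] [608. 259. 126.] [607. 256. 120.] [606. 253. 114.] [616. 256. 108.] [613. 257. 106.] [610. 259. 106.]
```

```bash
cat > meas.py <<'E'
from h import *
from scipy.optimize import least_squares
def circ(Q):
    f=lambda p:np.hypot(Q[:,0]-p[0],Q[:,1]-p[1])-p[2]
    r=least_squares(f,[*Q.mean(0)[:2],40],loss='soft_l1'); return r.x
def hold(v,box,zs=0):
    """block top via rays on z=40 plane, ring via contour at z=14 plane"""
    x0,y0,x1,y1=box
    g=cv2.cvtColor(v['p'],cv2.COLOR_RGB2GRAY)
    m=np.zeros(g.shape,np.uint8); m[y0:y1,x0:x1]=(g[y0:y1,x0:x1]>110)
    return m
E
python3 - <<'E'
from meas import *
for f in ['scene','side']:
    v=load(f'pics/{f}0.npz'); P=cloud(v); z=P[...,2]; x=P[...,0];y=P[...,1]
    g=v['p'].astype(int).sum(2)
    near=lambda cx,cy,r:(np.hypot(x-cx,y-cy)<r)
    # hinge top, bar, post
    print(f)
    a=near(612,256,25)&(z>214); Q=P[a]; print('hub top',len(Q),Q.mean(0).round(1),Q.max(0).round())
    a=near(612,256,14)&(z>100)&(z<190); Q=P[a]; print('hub post fit',circ(Q[:,:2]).round(1))
    a=near(551,-6,14)&(z>100)&(z<155); Q=P[a]; print('hpost fit',circ(Q[:,:2]).round(1))
    a=near(551,-6,14)&(z>155)&(z<170); Q=P[a]; print('hpost top',len(Q),Q.mean(0).round(1))
    a=(z>195)&(z<225)&near(585,210,35); Q=P[a]; 
    vx,vy,cx,cy=cv2.fitLine(Q[:,:2].astype(np.float32),cv2.DIST_HUBER,0,.01,.01).ravel(); print('bar',len(Q),vx,vy,cx,cy,np.degrees(np.arctan2(vy,vx)))
    a=(z>190)&(z<240)&near(551,162,20); Q=P[a]; print('cap',Q.mean(0).round(1),Q[:,2].max())
    a=near(551,162,9)&(z>110)&(z<180); print('probe',P[a].mean(0).round(1))
    # plate: pixels at z 86..98, edges
    a=(abs(z-92)<4.0)&near(549,172,75)
    Q=P[a]; h=cv2.convexHull(Q[:,:2].astype(np.float32))[:,0]; print('plate',len(Q),circ(h).round(1),'z',np.median(Q[:,2]))
    # block
    a=near(420,-240,60)&(z>33)&(z<47); Q=P[a]; print('block top',len(Q),Q.mean(0).round(1),cv2.minAreaRect(Q[:,:2].astype(np.float32)))
    a=near(595,-335,70)&(z>5)&(z<22)&(g>250); Q=P[a]; print('ringish',len(Q),Q.mean(0).round(1),Q.min(0).round(),Q.max(0).round())
    h=cv2.convexHull(Q[:,:2].astype(np.float32))[:,0];print(circ(h).round(1))
    a=near(510,-290,45)&(z>12)&(z<26)&(g>350); Q=P[a]
    vx,vy,cx,cy=cv2.fitLine(Q[:,:2].astype(np.float32),cv2.DIST_HUBER,0,.01,.01).ravel(); print('hbar',len(Q),vx,vy,cx,cy,np.degrees(np.arctan2(vy,vx)))
E
```

```text
scene
hub top 66 [613.6 255.8 219.9] [625. 266. 223.]
hub post fit [612.1 254.6   5.5]
hpost fit [551.3  -4.4   4.6]
hpost top 10 [552.2  -4.9 157.8]
bar 96 0.53332716 0.84590906 584.8999 209.93991 57.769463
cap [557.  166.9 213.2] 221.7739917617306
probe [555.1 165.1 149.9]
plate 802 [548.5 174.2  61.6] z 90.49032235517029
block top 0 [nan nan nan] ((0.0, 0.0), (0.0, 0.0), 0.0)
ringish 65 [ 582.2 -291.9   11.8] [ 537. -305.    5.] [ 629. -276.   19.]
[ 583.  -256.    50.4]
hbar 69 0.8548435 0.5188859 517.8033 -300.18048 31.25755
side
hub top 100 [609.3 252.6 220.4] [623. 265. 225.]
hub post fit [611.6 251.5   5.6]
hpost fit [549.8  -8.7   5.5]
hpost top 10 [550.   -7.5 158.7]
bar 201 0.53430825 0.8452897 583.06793 213.40048 57.702984
cap [553.4 166.6 210.4] 222.23784870463942
probe [552.3 161.9 152.3]
plate 1350 [547.4 170.8  62.2] z 92.67426213444696
block top 0 [nan nan nan] ((0.0, 0.0), (0.0, 0.0), 0.0)
ringish 72 [ 585.8 -294.    11.4] [ 531. -311.    5.] [ 628. -274.   20.]
[ 585.1 -275.5   38.7]
hbar 89 0.84737974 0.5309873 520.46674 -298.9946 32.072186<stdin>:20: RuntimeWarning: Mean of empty slice.
  ret = um.true_divide(
```

Run:
```python
from meas import *
for f in ['scene','side']:
    v=load(f'pics/{f}0.npz'); P=cloud(v); z=P[...,2]; x=P[...,0];y=P[...,1]
    g=v['p'].astype(int).sum(2)
    near=lambda cx,cy,r:(np.hypot(x-cx,y-cy)<r)
    a=near(430,-350,60)&(z>34)&(z<47); Q=P[a]; print('block top',len(Q),Q.mean(0).round(1),cv2.minAreaRect(Q[:,:2].astype(np.float32)))
    a=near(587,-250,55)&(z>7)&(z<18)&(g>250); Q=P[a]; print('ring',len(Q),Q.mean(0).round(1),circ(Q[:,:2]).round(1))
    a=near(430,-350,60)&(z>7)&(z<30); Q=P[a]; print(Q.round()[::3].tolist())
    # wood color cork
    hsv=cv2.cvtColor(v['p'],cv2.COLOR_RGB2HSV); a=near(515,-243,25)&(hsv[...,1]>90)&(z>20); Q=P[a]; print('cork',len(Q),Q.mean(0).round(1))
```

```text
block top 80 [ 433.8 -349.2   37.6] ((432.977783203125, -349.7674865722656), (49.649967193603516, 46.44575881958008), 25.02688980102539)
ring 133 [ 588.6 -261.4   11.3] [ 590.2 -262.1   38.5]
[[402.0, -365.0, 30.0], [425.0, -360.0, 24.0], [408.0, -338.0, 25.0], [404.0, -344.0, 14.0], [422.0, -331.0, 26.0], [459.0, -360.0, 21.0], [455.0, -344.0, 29.0], [430.0, -326.0, 28.0], [408.0, -339.0, 9.0], [453.0, -354.0, 17.0], [446.0, -345.0, 19.0], [441.0, -324.0, 29.0], [425.0, -328.0, 19.0], [460.0, -352.0, 17.0], [454.0, -339.0, 22.0], [447.0, -329.0, 25.0], [437.0, -324.0, 23.0], [418.0, -331.0, 9.0], [457.0, -349.0, 13.0], [452.0, -336.0, 18.0], [447.0, -323.0, 23.0], [429.0, -329.0, 11.0], [459.0, -333.0, 18.0], [443.0, -336.0, 9.0], [439.0, -321.0, 16.0], [467.0, -334.0, 17.0], [456.0, -331.0, 13.0], [441.0, -326.0, 9.0], [475.0, -329.0, 19.0], [462.0, -329.0, 12.0], [445.0, -320.0, 10.0], [473.0, -325.0, 16.0], [477.0, -319.0, 16.0]]
cork 35 [ 515.5 -241.6   23.8]
block top 92 [ 431.  -351.4   38. ] ((432.90631103515625, -354.66162109375), (44.94793701171875, 54.0784797668457), 28.02
[... 543 characters left out ...]
0, 18.0], [473.0, -324.0, 20.0], [463.0, -330.0, 18.0], [454.0, -338.0, 15.0], [441.0, -323.0, 26.0], [432.0, -330.0, 23.0], [422.0, -334.0, 22.0], [411.0, -336.0, 22.0], [401.0, -342.0, 20.0], [473.0, -323.0, 17.0], [463.0, -331.0, 14.0], [453.0, -337.0, 11.0], [441.0, -325.0, 21.0], [431.0, -328.0, 20.0], [421.0, -333.0, 19.0], [411.0, -338.0, 17.0], [479.0, -319.0, 14.0], [469.0, -324.0, 13.0], [460.0, -333.0, 9.0], [450.0, -337.0, 7.0], [437.0, -323.0, 18.0], [428.0, -334.0, 13.0], [418.0, -334.0, 14.0], [408.0, -346.0, 9.0], [472.0, -323.0, 8.0], [462.0, -326.0, 8.0], [438.0, -327.0, 12.0], [428.0, -333.0, 10.0], [414.0, -339.0, 8.0], [441.0, -326.0, 8.0]]
cork 38 [ 512.9 -243.1   24. ]
```

```bash
cat > plan.py <<'E'
import sys,numpy as np
from scipy.spatial.transform import Rotation as R
from rig import sense
def plan(wps,s=None):
    s=s or sense(); q=s['ee_rot']; R0=R.from_quat([q[1],q[2],q[3],q[0]]); p0=np.array(s['eef_pos'])
    zz=R0.as_matrix()[:,2]
    print('now',p0.round(1),'psi %.2f'%np.degrees(np.arctan2(zz[1],zz[0])),'tilt',R0.as_matrix()[:,0].round(3),'F',np.round(s['force'],1),'grip %.3f'%s['grip_width'],'t %.2f'%s['time_s'],'q',np.round(s['joints'],2))
    for x,y,z,psi in wps:
        a=np.radians(psi); X=np.array([0,0,-1.]);Z=np.array([np.cos(a),np.sin(a),0]);Y=np.cross(Z,X)
        T=R.from_matrix(np.c_[X,Y,Z])
        l=R0.inv().apply(np.array([x,y,z])-p0)/300; r=(R0.inv()*T).as_rotvec()/.5
        print((x,y,z,psi),'lin',l.round(3).tolist(),'rot',r.round(3).tolist())
if __name__=='__main__':
    plan([tuple(map(float,a.split(','))) for a in sys.argv[1:]])
E
python3 plan.py 300,-265,280,-58 440,-31,280,-45 580,203,280,-32.3
```

```text
now [ 160.  -499.8  230.9] psi -72.25 tilt [-0.     0.001 -1.   ] F [-0.3  0.8  0.2] grip 1.000 t 0.15 q [-1.48  0.31  1.5   0.    1.33 -0.22]
(300.0, -265.0, 280.0, -58.0) lin [-0.163, 0.683, -0.603] rot [-0.498, -0.002, -0.001]
(440.0, -31.0, 280.0, -45.0) lin [-0.162, 1.365, -1.204] rot [-0.951, -0.002, -0.001]
(580.0, 203.0, 280.0, -32.3) lin [-0.162, 2.047, -1.805] rot [-1.395, -0.002, -0.001]
```

```bash
python3 -m jog '[{"linear":[-0.16,0.3,-0.27],"rotation":[-0.3,0,0],"grip":40},{"linear":[-0.16,0.68,-0.6],"rotation":[-0.6,0,0],"grip":40},{"linear":[-0.16,0.98,-0.87],"rotation":[-0.7,0,0],"grip":40},{"linear":[-0.16,0.98,-0.87],"rotation":[-0.7,0,0],"grip":40},{"linear":[-0.16,0.98,-0.87],"rotation":[-0.7,0,0],"grip":40},{"linear":[-0.16,0.98,-0.87],"rotation":[-0.7,0,0],"grip":40},{"linear":[-0.16,0.98,-0.87],"rotation":[-0.7,0,0],"grip":40},{"linear":[-0.16,0.98,-0.87],"rotation":[-0.7,0,0],"grip":40},{"linear":[-0.16,0.98,-0.87],"rotation":[-0.7,0,0],"grip":40},{"linear":[-0.16,0.98,-0.87],"rotation":[-0.7,0,0],"grip":40},{"linear":[-0.16,0.98,-0.87],"rotation":[-0.7,0,0],"grip":40},{"linear":[-0.16,0.98,-0.87],"rotation":[-0.7,0,0],"grip":40}]'; python3 plan.py 480,30,280,-40 580,203,280,-32.3
```

```text
time_s: 1.15
eef_pos: [360.7, -160.9, 279.2]
ee_rot: [0.635, 0.31, 0.636, -0.31]
force: [0.1, -0.8, -0.3]
grip_width: 0.469
now [ 360.7 -160.9  279.2] psi -52.04 tilt [-0.     0.001 -1.   ] F [ 0.1 -0.8 -0.3] grip 0.469 t 1.15 q [-0.72 -0.02  1.76  0.    1.4   0.19]
(480.0, 30.0, 280.0, -40.0) lin [-0.002, 0.705, -0.257] rot [-0.42, -0.001, -0.001]
(580.0, 203.0, 280.0, -32.3) lin [-0.002, 1.322, -0.507] rot [-0.689, -0.001, -0.001]
```

```bash
python3 -m jog '[{"linear":[0,0.98,-0.37],"rotation":[-0.69,0,0],"grip":40},{"linear":[0,0.98,-0.37],"rotation":[-0.69,0,0],"grip":40},{"linear":[0,0.98,-0.37],"rotation":[-0.69,0,0],"grip":40},{"linear":[0,0.98,-0.37],"rotation":[-0.69,0,0],"grip":40},{"linear":[0,0.98,-0.37],"rotation":[-0.69,0,0],"grip":40},{"linear":[0,0.98,-0.37],"rotation":[-0.69,0,0],"grip":40},{"linear":[0,0.98,-0.37],"rotation":[-0.69,0,0],"grip":40},{"linear":[0,0.98,-0.37],"rotation":[-0.69,0,0],"grip":40},{"linear":[0,0.98,-0.37],"rotation":[-0.69,0,0],"grip":40},{"linear":[0,0.98,-0.37],"rotation":[-0.69,0,0],"grip":40}]'; python3 plan.py 580,203,280,-32.3  580,203,183,-32.3
python3 - <<'E'
from h import *
w=snap('wrist','pics/w1.npz'); cv2.imwrite('pics/w1.png',w['p'][...,::-1])
P=cloud(w);z=P[...,2]
a=(z>203)&(z<230)&(np.hypot(P[...,0]-590,P[...,1]-215)<40);Q=P[a];print(len(Q),cv2.fitLine(Q[:,:2].astype(np.float32),cv2.DIST_HUBER,0,.01,.01).ravel(),np.median(Q[:,2]))
E
```

```text
time_s: 1.98
eef_pos: [524.5, 106.9, 278.4]
ee_rot: [0.679, 0.196, 0.68, -0.196]
force: [-0.6, -0.2, 0.2]
grip_width: 0.469
now [524.5 106.9 278.4] psi -32.26 tilt [-0.002  0.    -1.   ] F [-0.6 -0.2  0.2] grip 0.469 t 1.98 q [-0.02  0.31  1.38  0.    1.45  0.54]
(580.0, 203.0, 280.0, -32.3) lin [-0.005, 0.37, -0.015] rot [0.001, -0.004, 0.001]
(580.0, 203.0, 183.0, -32.3) lin [0.318, 0.37, -0.014] rot [0.001, -0.004, 0.001]
1542 [5.3959513e-01 8.4192467e-01 5.8198962e+02 2.0313058e+02] 212.5437045185518
```

View pics/w1.png

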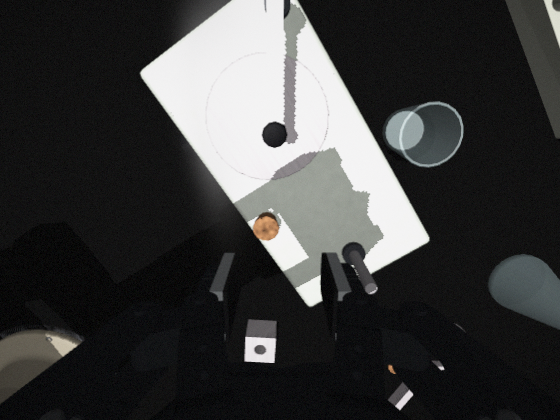

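The wrist view shows the probe cap at (275,134), hub at (285,5) and cork at (266,226). The wrist bar fit is within about 2 mm of my estimate, so I'll move over the bar and descend with the fingers on either side of it.

```bash
python3 -m jog '[{"linear":[0,0.12,-0.01],"rotation":[0,0,0],"grip":40},{"linear":[0,0.25,-0.01],"rotation":[0,0,0],"grip":40},{"linear":[0,0.37,-0.01],"rotation":[0,0,0],"grip":40},{"linear":[0,0.37,-0.01],"rotation":[0,0,0],"grip":40},{"linear":[0,0.37,-0.01],"rotation":[0,0,0],"grip":40},{"linear":[0.1,0.37,-0.01],"rotation":[0,0,0],"grip":40},{"linear":[0.2,0.37,-0.01],"rotation":[0,0,0],"grip":40},{"linear":[0.3,0.37,-0.01],"rotation":[0,0,0],"grip":40},{"linear":[0.32,0.37,-0.01],"rotation":[0,0,0],"grip":30},{"linear":[0.32,0.37,-0.01],"rotation":[0,0,0],"grip":20},{"linear":[0.32,0.37,-0.01],"rotation":[0,0,0],"grip":20},{"linear":[0.32,0.37,-0.01],"rotation":[0,0,0],"grip":20}]'
python3 - <<'E'
from plan import *
h=np.array([612,253.5]);
def wp(d): # bar angle turned clockwise by d
    b=np.radians(-122.3-d); return (*(h+60*np.array([np.cos(b),np.sin(b)])).round(1),183,-32.3-d*0.93)
print(wp(90)); plan([wp(d) for d in (5,10,15,20,25,30)])
from h import *
w=snap('side','pics/t1.npz');crop(w,(200,160,360,330),3.5,'pics/t1.png')
E
```

```text
time_s: 3.03
eef_pos: [581.9, 201.1, 185.3]
ee_rot: [0.68, 0.198, 0.678, -0.197]
force: [-0.2, -0.1, -0.8]
grip_width: 0.233
(np.float64(561.3), np.float64(285.6), 183, -116.0)
now [581.9 201.1 185.3] psi -32.37 tilt [ 0.002  0.001 -1.   ] F [-0.2 -0.1 -0.8] grip 0.233 t 3.03 q [0.14 0.55 1.27 0.   1.32 0.71]
(np.float64(575.6), np.float64(205.8), 183, -36.949999999999996) lin [0.008, 0.002, -0.026] rot [0.16, 0.003, -0.004]
(np.float64(571.6), np.float64(209.1), 183, -41.599999999999994) lin [0.008, 0.004, -0.043] rot [0.322, 0.003, -0.004]
(np.float64(567.9), np.float64(212.8), 183, -46.25) lin [0.008, 0.008, -0.06] rot [0.484, 0.003, -0.005]
(np.float64(564.5), np.float64(216.8), 183, -50.9) lin [0.008, 0.013, -0.077] rot [0.647, 0.003, -0.005]
(np.float64(561.5), np.float64(221.1), 183, -55.55) lin [0.008, 0.02, -0.093] rot [0.809, 0.002, -0.005]
(np.float64(558.9), np.float64(225.6), 183, -60.2) lin [0.008, 0.028, -0.108] rot [0.971, 0.002, -0.005]
```

View pics/t1.png

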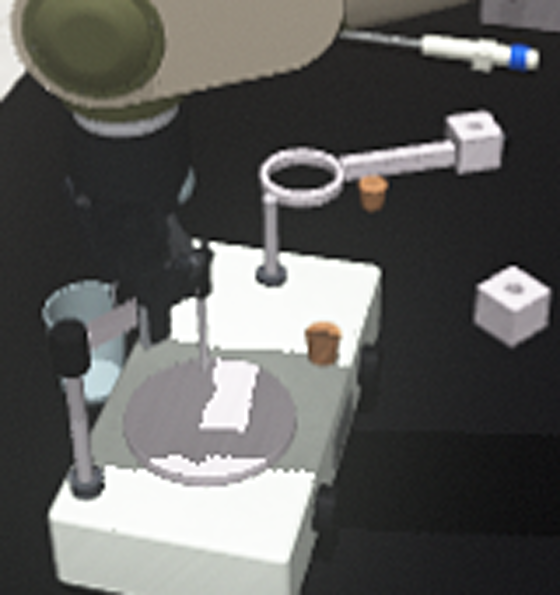

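The side view shows the fingers straddling the bar at about (145,320) in the crop. Now I'll swing it in three calls.

```bash
python3 -m jog '[{"linear":[0.005,0.002,-0.026],"rotation":[0.16,0,0],"grip":20},{"linear":[0.005,0.004,-0.043],"rotation":[0.32,0,0],"grip":20},{"linear":[0.005,0.008,-0.06],"rotation":[0.48,0,0],"grip":20},{"linear":[0.005,0.013,-0.077],"rotation":[0.65,0,0],"grip":20},{"linear":[0.005,0.02,-0.093],"rotation":[0.81,0,0],"grip":20},{"linear":[0.005,0.028,-0.108],"rotation":[0.97,0,0],"grip":20},{"linear":[0.005,0.028,-0.108],"rotation":[0.97,0,0],"grip":20}]'
python3 - <<'E'
from plan import *
h=np.array([612,253.5]);
def wp(d):
    b=np.radians(-122.3-d); return (*(h+60*np.array([np.cos(b),np.sin(b)])).round(1),183,-32.3-d*0.93)
plan([wp(d) for d in (35,40,45,50,55,60)])
E
```

```text
time_s: 3.67
eef_pos: [559.0, 226.4, 185.1]
ee_rot: [0.613, 0.356, 0.61, -0.354]
force: [-0.1, -0.2, 0.5]
grip_width: 0.237
now [559.  226.4 185.1] psi -60.26 tilt [ 0.005  0.001 -1.   ] F [-0.1 -0.2  0.5] grip 0.237 t 3.67 q [0.19 0.52 1.32 0.   1.3  1.24]
(np.float64(556.6), np.float64(230.3), 183, -64.85) lin [0.007, -0.001, -0.015] rot [0.16, 0.002, -0.009]
(np.float64(554.8), np.float64(235.3), 183, -69.5) lin [0.007, 0.003, -0.033] rot [0.323, 0.002, -0.01]
(np.float64(553.5), np.float64(240.3), 183, -74.15) lin [0.007, 0.007, -0.05] rot [0.485, 0.001, -0.01]
(np.float64(552.5), np.float64(245.5), 183, -78.8) lin [0.007, 0.013, -0.066] rot [0.647, 0.001, -0.01]
(np.float64(552.1), np.float64(250.7), 183, -83.45) lin [0.007, 0.02, -0.082] rot [0.809, 0.0, -0.01]
(np.float64(552.0), np.float64(255.9), 183, -88.1) lin [0.007, 0.028, -0.097] rot [0.972, 0.0, -0.01]
```

```bash
python3 -m jog '[{"linear":[0.005,-0.001,-0.016],"rotation":[0.16,0,0],"grip":20},{"linear":[0.005,0.003,-0.033],"rotation":[0.32,0,0],"grip":20},{"linear":[0.005,0.007,-0.05],"rotation":[0.48,0,0],"grip":20},{"linear":[0.005,0.013,-0.066],"rotation":[0.65,0,-0.01],"grip":20},{"linear":[0.005,0.02,-0.082],"rotation":[0.81,0,-0.01],"grip":20},{"linear":[0.005,0.028,-0.097],"rotation":[0.97,0,-0.01],"grip":20},{"linear":[0.005,0.028,-0.097],"rotation":[0.97,0,-0.01],"grip":20}]'
python3 - <<'E'
from plan import *
h=np.array([612,253.5]);
def wp(d):
    b=np.radians(-122.3-d); return (*(h+60*np.array([np.cos(b),np.sin(b)])).round(1),183,-32.3-d*0.93)
plan([wp(d) for d in (65,70,75,80,85,90,94)])
E
```

```text
time_s: 4.25
eef_pos: [552.3, 256.2, 184.5]
ee_rot: [0.509, 0.492, 0.508, -0.491]
force: [-0.2, -0.9, 1.1]
grip_width: 0.237
now [552.3 256.2 184.5] psi -88.05 tilt [ 0.002  0.    -1.   ] F [-0.2 -0.9  1.1] grip 0.237 t 4.25 q [0.24 0.53 1.3  0.   1.31 1.78]
(np.float64(552.5), np.float64(261.1), 183, -92.75) lin [0.005, 0.001, -0.016] rot [0.164, -0.001, -0.003]
(np.float64(553.4), np.float64(266.3), 183, -97.4) lin [0.005, 0.005, -0.034] rot [0.326, -0.001, -0.003]
(np.float64(554.7), np.float64(271.3), 183, -102.05) lin [0.005, 0.01, -0.05] rot [0.489, -0.001, -0.003]
(np.float64(556.5), np.float64(276.3), 183, -106.7) lin [0.005, 0.016, -0.067] rot [0.651, -0.001, -0.003]
(np.float64(558.7), np.float64(281.0), 183, -111.35) lin [0.005, 0.024, -0.082] rot [0.813, -0.001, -0.003]
(np.float64(561.3), np.float64(285.6), 183, -116.0) lin [0.005, 0.033, -0.097] rot [0.976, -0.001, -0.003]
(np.float64(563.6), np.float64(289.0), 183, -119.72) lin [0.005, 0.041, -0.108] rot [1.106, -0.002, -0.003]
```

```bash
python3 -m jog '[{"linear":[0,0.001,-0.016],"rotation":[0.16,0,0],"grip":20},{"linear":[0,0.005,-0.034],"rotation":[0.32,0,0],"grip":20},{"linear":[0,0.01,-0.05],"rotation":[0.48,0,0],"grip":20},{"linear":[0,0.016,-0.067],"rotation":[0.65,0,0],"grip":20},{"linear":[0,0.024,-0.082],"rotation":[0.81,0,0],"grip":20},{"linear":[0,0.033,-0.097],"rotation":[0.97,0,0],"grip":20},{"linear":[0,0.041,-0.108],"rotation":[0.97,0,0],"grip":20},{"linear":[0,0.041,-0.108],"rotation":[0.97,0,0],"grip":20}]'
python3 - <<'E'
from h import *
w=snap('side','pics/t2.npz');crop(w,(200,160,360,330),3.5,'pics/t2.png')
s=snap('scene','pics/s2.npz')
for v in (w,s):
    P=cloud(v);a=(P[...,2]>198)&(P[...,2]<222)&(np.hypot(P[...,0]-612,P[...,1]-253)<125);Q=P[a];print(Q[::25].round().tolist())
E
python3 plan.py
```

```text
time_s: 4.92
eef_pos: [563.8, 289.2, 184.9]
ee_rot: [0.377, 0.599, 0.377, -0.597]
force: [0.3, -1.2, 0.1]
grip_width: 0.233
[[609.0, 263.0, 220.0], [566.0, 279.0, 215.0], [557.0, 280.0, 211.0], [552.0, 283.0, 209.0], [547.0, 280.0, 202.0], [559.0, 301.0, 212.0], [545.0, 306.0, 218.0], [537.0, 305.0, 216.0], [530.0, 311.0, 220.0], [517.0, 313.0, 222.0], [572.0, 309.0, 199.0], [528.0, 319.0, 216.0], [516.0, 317.0, 212.0], [526.0, 320.0, 201.0]]
[[568.0, 275.0, 222.0], [525.0, 316.0, 221.0], [603.0, 261.0, 220.0], [620.0, 254.0, 221.0], [529.0, 321.0, 216.0], [577.0, 282.0, 212.0], [588.0, 278.0, 213.0], [598.0, 272.0, 211.0], [614.0, 266.0, 213.0], [522.0, 324.0, 200.0], [571.0, 288.0, 198.0], [614.0, 267.0, 202.0], [570.0, 315.0, 203.0]]
now [563.6 288.9 184.7] psi -115.61 tilt [ 0.002  0.001 -1.   ] F [1.1 0.7 0.6] grip 0.233 t 5.02 q [0.29 0.59 1.21 0.   1.34 2.31]
```

View pics/t2.png

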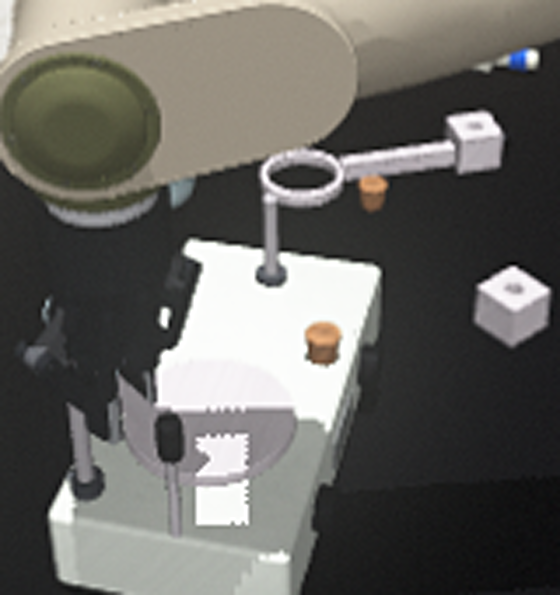

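The arm is now at about 1.52 rad: the cap is near (524,317) in world, well to the left of the plate. I'll release, rise and move to the holder.

```bash
python3 -m jog '[{"linear":[0,0,0],"rotation":[0,0,0],"grip":30},{"linear":[0,0,0],"rotation":[0,0,0],"grip":35},{"linear":[0,0,0],"rotation":[0,0,0],"grip":35},{"linear":[-0.1,0,0],"rotation":[0,0,0],"grip":35},{"linear":[-0.2,0,0],"rotation":[0,0,0],"grip":35},{"linear":[-0.3,0,0],"rotation":[0,0,0],"grip":35},{"linear":[-0.3,0,0],"rotation":[0,0,0],"grip":35}]'; python3 plan.py 530,85,275,-95 500,-120,275,-75 482,-323,275,-59.5
```

```text
time_s: 5.6
eef_pos: [564.8, 289.2, 281.4]
ee_rot: [0.378, 0.603, 0.376, -0.594]
force: [0.2, -0.3, 0.7]
grip_width: 0.407
now [564.8 289.2 281.4] psi -115.57 tilt [ 0.012  0.004 -1.   ] F [ 0.2 -0.3  0.7] grip 0.407 t 5.60 q [0.29 0.53 1.05 0.   1.55 2.31]
(530.0, 85.0, 275.0, -95.0) lin [0.018, 0.189, 0.664] rot [-0.718, -0.013, -0.021]
(500.0, -120.0, 275.0, -75.0) lin [0.014, 0.394, 1.324] rot [-1.416, -0.01, -0.024]
(482.0, -323.0, 275.0, -59.5) lin [0.011, 0.632, 1.96] rot [-1.957, -0.007, -0.025]
```

```bash
python3 -m jog '[{"linear":[0,0.28,0.99],"rotation":[-0.99,0,-0.02],"grip":85},{"linear":[0,0.28,0.99],"rotation":[-0.99,0,-0.02],"grip":85},{"linear":[0,0.28,0.99],"rotation":[-0.99,0,-0.02],"grip":85},{"linear":[0,0.28,0.99],"rotation":[-0.99,0,-0.02],"grip":85},{"linear":[0,0.28,0.99],"rotation":[-0.99,0,-0.02],"grip":85},{"linear":[0,0.28,0.99],"rotation":[-0.99,0,-0.02],"grip":85},{"linear":[0,0.28,0.99],"rotation":[-0.99,0,-0.02],"grip":85},{"linear":[0,0.28,0.99],"rotation":[-0.99,0,-0.02],"grip":85},{"linear":[0,0.28,0.99],"rotation":[-0.99,0,-0.02],"grip":85}]'; python3 plan.py 482,-323,275,-59.5
```

```text
time_s: 6.35
eef_pos: [511.7, -19.1, 279.8]
ee_rot: [0.511, 0.491, 0.511, -0.487]
force: [-0.4, 0.2, 0.6]
grip_width: 0.998
now [511.7 -19.1 279.8] psi -87.45 tilt [ 0.003  0.004 -1.   ] F [-0.4  0.2  0.6] grip 0.998 t 6.35 q [-0.27  0.25  1.45  0.01  1.44  1.26]
(482.0, -323.0, 275.0, -59.5) lin [0.011, -0.144, 1.008] rot [-0.976, -0.007, -0.007]
```

```bash
python3 -m jog '[{"linear":[0,-0.14,1.0],"rotation":[-0.97,0,0],"grip":85},{"linear":[0,-0.14,1.0],"rotation":[-0.97,0,0],"grip":85},{"linear":[0,-0.14,1.0],"rotation":[-0.97,0,0],"grip":85},{"linear":[0,-0.14,1.0],"rotation":[-0.97,0,0],"grip":85},{"linear":[0,-0.14,1.0],"rotation":[-0.97,0,0],"grip":85},{"linear":[0,-0.14,1.0],"rotation":[-0.97,0,0],"grip":85},{"linear":[0,-0.14,1.0],"rotation":[-0.97,0,0],"grip":85},{"linear":[0,-0.14,1.0],"rotation":[-0.97,0,0],"grip":85},{"linear":[0,-0.14,1.0],"rotation":[-0.97,0,0],"grip":85},{"linear":[0,-0.14,1.0],"rotation":[-0.97,0,0],"grip":85},{"linear":[0,-0.14,1.0],"rotation":[-0.97,0,0],"grip":85}]'; python3 plan.py
python3 - <<'E'
from h import *
w=snap('wrist','pics/w3.npz'); cv2.imwrite('pics/w3.png',w['p'][...,::-1])
E
```

```text
time_s: 7.27
eef_pos: [483.5, -319.8, 278.3]
ee_rot: [0.614, 0.353, 0.614, -0.35]
force: [0.4, -0.0, -0.4]
grip_width: 0.995
now [ 483.5 -319.8  278.3] psi -59.61 tilt [ 0.003  0.005 -1.   ] F [ 0.4 -0.  -0.4] grip 0.995 t 7.27 q [-0.79  0.41  1.24  0.01  1.49  0.25]
```

View pics/w3.png

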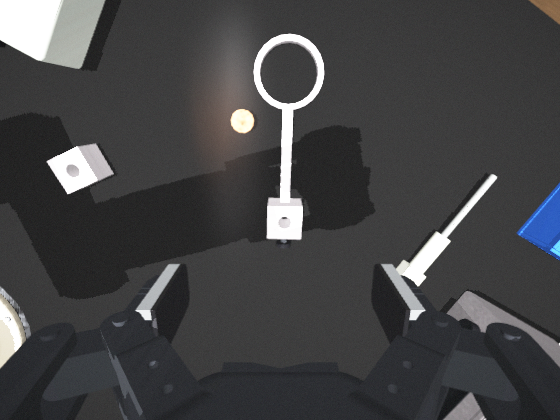

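The wrist view shows the bore at (284,223), ring centre near (289,72), bar along column ~287, the thumbscrew at the block's rear (284,242) and the cork at (242,121).

Run:
```python
from meas import *
v=load('pics/w3.npz'); g=cv2.cvtColor(v['p'],cv2.COLOR_RGB2GRAY)
m=np.zeros_like(g); m[25:245,250:330]=(g[25:245,250:330]>150)*255
cs,_=cv2.findContours(m,cv2.RETR_CCOMP,cv2.CHAIN_APPROX_NONE)
for c in cs:
    if len(c)>8: print(len(c),cv2.boundingRect(c),cv2.minEnclosingCircle(c)[0])
inner=[c for c in cs if 40<cv2.boundingRect(c)[2]<64 and cv2.boundingRect(c)[3]<70]
for c in inner: print('ring inner',circ(plane(v,c[:,0],14)[:,:2]),  circ(plane(v,c[:,0],14)[:,:2]))
bore=[c for c in cs if 6<cv2.boundingRect(c)[2]<18 and cv2.boundingRect(c)[1]>200]
for c in bore:
    print('bore',circ(plane(v,c[:,0],40)[:,:2]), plane(v,[cv2.minEnclosingCircle(c)[0]],40))
L=[];Rr=[]
for r in range(118,192,4):
    xs=np.where(m[r]>0)[0]
    L.append(plane(v,[[xs.min()-.5,r]],20)[0,:2]);Rr.append(plane(v,[[xs.max()+.5,r]],20)[0,:2])
M=(np.array(L)+np.array(Rr))/2; vx,vy,cx,cy=cv2.fitLine(M.astype(np.float32),cv2.DIST_L2,0,.01,.01).ravel()
print('bar',np.degrees(np.arctan2(vy,vx)),cx,cy,np.linalg.norm(np.array(L)-Rr,axis=1).mean())
P=cloud(v); print('z: bar',P[150,287],'block',P[208,276],'table',P[150,340])
```

```text
34 (250, 112, 4, 18) (250.0, 120.5)
508 (253, 34, 71, 206) (286.5828552246094, 136.76626586914062)
13 (281, 216, 7, 4) (284.0, 217.5)
168 (259, 41, 59, 64) (288.5, 72.45237731933594)
ring inner [ 590.8611599  -268.05426576   34.14526737] [ 590.8611599  -268.05426576   34.14526737]
bore [ 439.95414145 -350.61411902    2.83689777] [[ 440.21075416 -350.86696577   40.        ]]
bar 38.22703 505.95853 -311.35867 19.549287637481576
z: bar [ 512.97288638 -312.4891172    19.74994863] block [ 445.09545528 -336.28307148   36.83375278] table [ 546.31662361 -374.36449775   -1.91596918]
```

Run:
```python
from meas import *
v=load('pics/w3.npz'); crop(v,(250,90,330,260),3.5,'pics/w3c.png'); g=cv2.cvtColor(v['p'],cv2.COLOR_RGB2GRAY)
for r in (192,196,199,202,206,210,215,220,225,230,235,238,240,243): print(r,g[r,262:308:3])
L=[];Rr=[]
for r in range(118,192,4):
    xs=262+np.where(g[r,262:310]>130)[0]
    L.append(plane(v,[[xs.min()-.5,r]],20)[0,:2]);Rr.append(plane(v,[[xs.max()+.5,r]],20)[0,:2])
M=(np.array(L)+np.array(Rr))/2; vx,vy,cx,cy=cv2.fitLine(M.astype(np.float32),cv2.DIST_HUBER,0,.01,.01).ravel()
print('bar',np.degrees(np.arctan2(vy,vx)),cx,cy,np.linalg.norm(np.array(L)-Rr,axis=1).mean())
```

```text
192 [ 45  44  40  40  36  65 255 255 255 255  62  64  46  40  41  43]
196 [ 50  42  41  41  40  47 255 255 255 255  63  61  62  62  38  40]
199 [ 46  45 171 228 226 224 255 255 255 255 223 221 219 100  49  38]
202 [ 43  41 185 219 219 222 247 253 255 251 219 221 220 168  62  47]
206 [ 45  41 252 252 255 255 255 255 255 255 255 255 254 249  64  63]
210 [ 43  43 253 253 253 255 255 255 255 255 255 255 255 255  61  63]
215 [ 39  43 253 253 253 255 255 255 255 255 255 255 255 255  65  52]
220 [ 43  42 254 254 254 254 212 214 224 229 255 255 255 255  38  38]
225 [ 43  44 254 254 254 253 214 220 224 242 255 255 255 255  37  37]
230 [ 39  41 253 253 252 253 255 255 254 253 253 253 253 222  42  36]
235 [ 45  38 253 253 253 253 253 253 253 253 253 253 253 188  63  60]
238 [ 39  41 212 224 227 240 246 249 246 253 253 253 253 143  63  65]
240 [ 52  59  61  59  62  39  60 127  73  40  67  63  80  64  64  67]
243 [60 63 66 66 62 38 31 53 33 40 64 60 60 66 59 61]
bar 28.6163 507.95248 -313.69565 13.656140504049613
```

View pics/w3c.png

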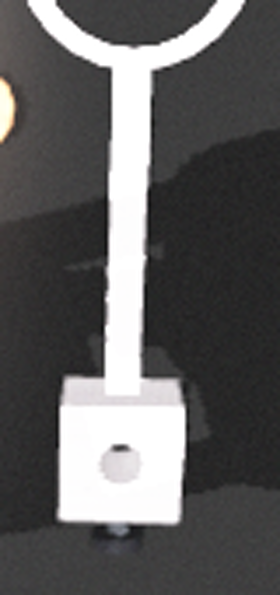

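```bash
python3 plan.py 484.5,-326,110,-61.3
```

```text
now [ 483.6 -319.4  278.5] psi -59.57 tilt [ 0.003  0.005 -1.   ] F [ 0.1  0.7 -0.1] grip 0.996 t 7.32 q [-0.79  0.41  1.24  0.01  1.49  0.25]
(484.5, -326.0, 110.0, -61.3) lin [0.562, -0.011, 0.022] rot [0.06, -0.005, -0.009]
```

```bash
python3 -m jog '[{"linear":[0.15,-0.01,0.02],"rotation":[0.06,-0.005,-0.01],"grip":60},{"linear":[0.27,-0.01,0.02],"rotation":[0.06,-0.005,-0.01],"grip":60},{"linear":[0.39,-0.01,0.02],"rotation":[0.06,-0.005,-0.01],"grip":60},{"linear":[0.5,-0.01,0.02],"rotation":[0.06,-0.005,-0.01],"grip":60},{"linear":[0.56,-0.01,0.02],"rotation":[0.06,-0.005,-0.01],"grip":60},{"linear":[0.56,-0.01,0.02],"rotation":[0.06,-0.005,-0.01],"grip":60},{"linear":[0.56,-0.01,0.02],"rotation":[0.06,-0.005,-0.01],"grip":60}]'
python3 - <<'E'
from h import *
w=snap('wrist','pics/w4.npz'); cv2.imwrite('pics/w4.png',w['p'][...,::-1])
E
python3 plan.py 484.5,-326,4,-61.3
```

```text
time_s: 7.9
eef_pos: [485.0, -324.4, 111.0]
ee_rot: [0.608, 0.36, 0.609, -0.36]
force: [0.4, -0.6, 0.6]
grip_width: 0.701
now [ 485.4 -325.1  112.1] psi -61.22 tilt [ 0.001 -0.002 -1.   ] F [0.5 0.2 0.6] grip 0.700 t 7.95 q [-0.79  0.55  1.47 -0.    1.12  0.28]
(484.5, -326.0, 4.0, -61.3) lin [0.36, -0.004, 0.0] rot [0.003, 0.004, -0.001]
```

View pics/w4.png

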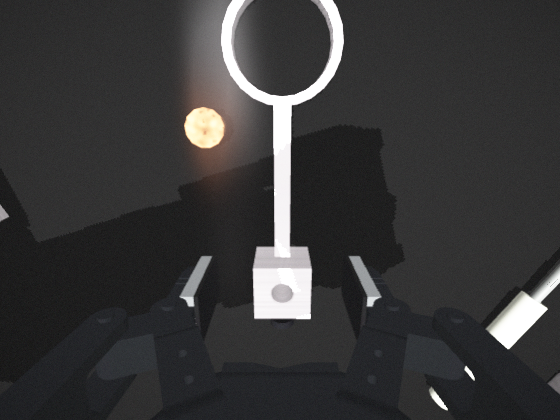

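Ring centre is near (283,40), bar on column ~283, block top centred near (282,294). The bar is midway between the fingers. Refining along the bar:

Run:
```python
from meas import *
v=load('pics/w4.npz'); g=cv2.cvtColor(v['p'],cv2.COLOR_RGB2GRAY)
for c in range(262,306,8): print(c, [ (r,int(g[r,c])) for r in (244,247,250,264,267,270,273,316,318,320,322)])
print([int(x) for x in g[300,248:318:2]])
o,d=rays(v,[[0,0]])
B=plane(v,[[282.5,294]],40)[0]; print('block',B)
m=(g>150).astype(np.uint8); m[:, :215]=0; m[:,350:]=0; m[110:]=0
cs,_=cv2.findContours(m,cv2.RETR_CCOMP,cv2.CHAIN_APPROX_NONE)
for c in cs:
    c=c[:,0]; c=c[c[:,1]>1]
    if len(c)>60: print(len(c),c.min(0),c.max(0),circ(plane(v,c,14)[:,:2]))
L=[];Rr=[]
for r in range(112,240,6):
    xs=262+np.where(g[r,262:310]>130)[0]
    L.append(plane(v,[[xs.min()-.5,r]],20)[0,:2]);Rr.append(plane(v,[[xs.max()+.5,r]],20)[0,:2])
M=(np.array(L)+np.array(Rr))/2; vx,vy,cx,cy=cv2.fitLine(M.astype(np.float32),cv2.DIST_HUBER,0,.01,.01).ravel()
print('bar',np.degrees(np.arctan2(vy,vx)),cx,cy,np.linalg.norm(np.array(L)-Rr,axis=1).mean())
```

```text
262 [(244, 32), (247, 183), (250, 196), (264, 188), (267, 194), (270, 246), (273, 244), (316, 247), (318, 187), (320, 50), (322, 52)]
270 [(244, 32), (247, 182), (250, 193), (264, 189), (267, 195), (270, 246), (273, 245), (316, 247), (318, 184), (320, 44), (322, 47)]
278 [(244, 255), (247, 255), (250, 252), (264, 186), (267, 192), (270, 255), (273, 255), (316, 247), (318, 174), (320, 24), (322, 33)]
286 [(244, 247), (247, 246), (250, 252), (264, 193), (267, 196), (270, 255), (273, 255), (316, 247), (318, 175), (320, 23), (322, 36)]
294 [(244, 35), (247, 184), (250, 191), (264, 185), (267, 189), (270, 247), (273, 244), (316, 246), (318, 182), (320, 45), (322, 48)]
302 [(244, 35), (247, 178), (250, 191), (264, 188), (267, 192), (270, 246), (273, 244), (316, 255), (318, 251), (320, 49), (322, 51)]
[33, 34, 35, 228, 247, 248, 247, 247, 248, 248, 247, 247, 245, 227, 187, 185, 183, 183, 184, 183, 188, 229, 245, 246, 247, 247, 246, 246, 247, 246, 246, 205, 51, 49, 53]
block [ 434.81063005 -354.63007234   40.        ]
493 [221   2] [343 109] [ 588.22126739 -269.50527945   37.47246862]
bar 28.730574 507.9124 -313.73462 12.69304519674829
```

```bash
python3 -m jog '[{"linear":[0.1,-0.005,0],"rotation":[0,0.004,0],"grip":50},{"linear":[0.2,-0.005,0],"rotation":[0,0.004,0],"grip":50},{"linear":[0.28,-0.005,0],"rotation":[0,0.004,0],"grip":50},{"linear":[0.33,-0.005,0],"rotation":[0,0.004,0],"grip":50},{"linear":[0.35,-0.005,0],"rotation":[0,0.004,0],"grip":45},{"linear":[0.35,-0.005,0],"rotation":[0,0.004,0],"grip":40},{"linear":[0.35,-0.005,0],"rotation":[0,0.004,0],"grip":40}]'; python3 plan.py 484,-326.8,4,-61.3
```

```text
time_s: 8.53
eef_pos: [485.1, -326.6, 9.0]
ee_rot: [0.61, 0.36, 0.608, -0.36]
force: [-0.3, 0.1, -0.3]
grip_width: 0.464
now [ 485.1 -326.6    9. ] psi -61.20 tilt [ 0.002 -0.002 -1.   ] F [-0.3  0.1 -0.3] grip 0.464 t 8.53 q [-0.79  0.7   1.53  0.    0.91  0.27]
(484.0, -326.8, 4.0, -61.3) lin [0.017, -0.004, -0.001] rot [0.003, 0.006, -0.002]
```

```bash
python3 -m jog '[{"linear":[0.01,-0.003,0],"rotation":[0,0.005,0],"grip":40},{"linear":[0.018,-0.003,0],"rotation":[0,0.005,0],"grip":40},{"linear":[0.018,-0.003,0],"rotation":[0,0.005,0],"grip":30},{"linear":[0.018,-0.003,0],"rotation":[0,0.005,0],"grip":22},{"linear":[0.018,-0.003,0],"rotation":[0,0.005,0],"grip":16},{"linear":[0.018,-0.003,0],"rotation":[0,0.005,0],"grip":12},{"linear":[0.018,-0.003,0],"rotation":[0,0.005,0],"grip":8},{"linear":[0.018,-0.003,0],"rotation":[0,0.005,0],"grip":5},{"linear":[0.018,-0.003,0],"rotation":[0,0.005,0],"grip":5},{"linear":[0.018,-0.003,0],"rotation":[0,0.005,0],"grip":5},{"linear":[0.018,-0.003,0],"rotation":[0,0.005,0],"grip":5}]' 70; python3 plan.py 484,-326.8,40,-61.3
```

```text
time_s: 9.45
eef_pos: [484.3, -326.8, 4.0]
ee_rot: [0.609, 0.36, 0.608, -0.36]
force: [-2.1, 2.7, 5.6]
grip_width: 0.12
now [ 484.3 -326.8    4. ] psi -61.19 tilt [ 0.001  0.001 -1.   ] F [-2.1  2.7  5.6] grip 0.120 t 9.45 q [-0.79  0.7   1.53  0.    0.9   0.27]
(484.0, -326.8, 40.0, -61.3) lin [-0.12, -0.001, -0.001] rot [0.004, -0.0, -0.002]
```

```bash
python3 -m jog '[{"linear":[-0.02,0,0],"rotation":[0,0,0],"grip":5},{"linear":[-0.05,0,0],"rotation":[0,0,0],"grip":5},{"linear":[-0.08,0,0],"rotation":[0,0,0],"grip":5},{"linear":[-0.12,0,0],"rotation":[0,0,0],"grip":5},{"linear":[-0.16,0,0],"rotation":[0,0,0],"grip":5},{"linear":[-0.16,0,0],"rotation":[0,0,0],"grip":5},{"linear":[-0.16,0,0],"rotation":[0,0,0],"grip":5}]'; python3 plan.py
python3 - <<'E'
from h import *
from rig import sense
print(sense()['wrist_torque'])
w=snap('wrist','pics/w5.npz'); cv2.imwrite('pics/w5.png',w['p'][...,::-1])
s=snap('side','pics/t5.npz'); crop(s,(240,140,400,280),4,'pics/t5.png')
E
```

```text
time_s: 10.03
eef_pos: [484.5, -327.2, 52.9]
ee_rot: [0.609, 0.36, 0.608, -0.36]
force: [-0.5, -0.4, -6.3]
grip_width: 0.118
now [ 484.5 -327.2   52.9] psi -61.19 tilt [ 0.002 -0.001 -1.   ] F [-0.5 -0.4 -6.3] grip 0.118 t 10.03 q [-0.79  0.63  1.51  0.    1.    0.27]
[0.01176901 0.02452253 0.00454491]
```

View pics/w5.png

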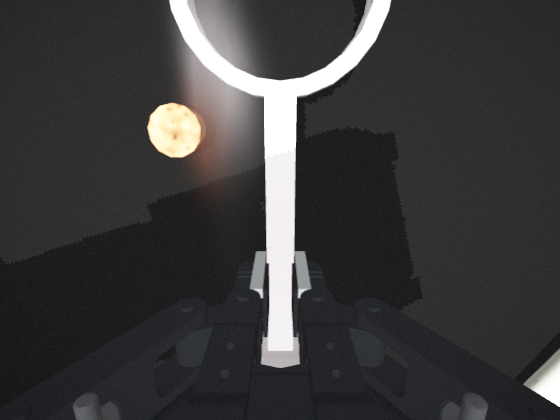

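View pics/t5.png

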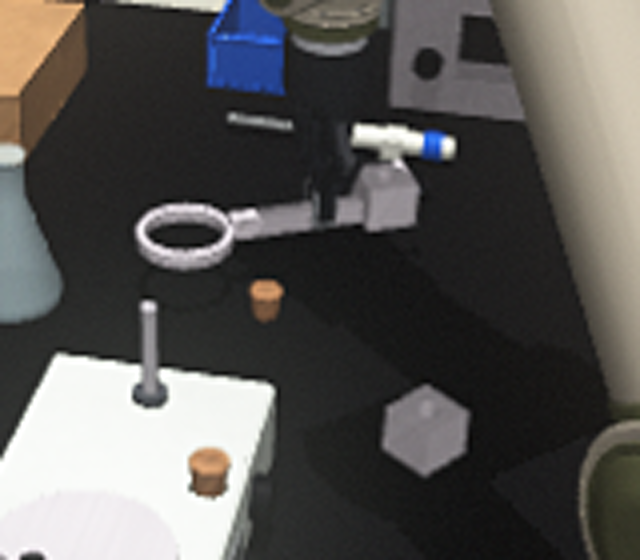

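The holder is held level: about 6 N of weight and almost no wrist torque. I'll raise it, then carry it in moderate steps.

```bash
python3 -m jog '[{"linear":[-0.03,0,0],"rotation":[0,0,0],"grip":5},{"linear":[-0.09,0,0],"rotation":[0,0,0],"grip":5},{"linear":[-0.16,0,0],"rotation":[0,0,0],"grip":5},{"linear":[-0.23,0,0],"rotation":[0,0,0],"grip":5},{"linear":[-0.3,0,0],"rotation":[0,0,0],"grip":5},{"linear":[-0.37,0,0],"rotation":[0,0,0],"grip":5},{"linear":[-0.44,0,0],"rotation":[0,0,0],"grip":5},{"linear":[-0.5,0,0],"rotation":[0,0,0],"grip":5},{"linear":[-0.55,0,0],"rotation":[0,0,0],"grip":5},{"linear":[-0.57,0,0],"rotation":[0,0,0],"grip":5},{"linear":[-0.57,0,0],"rotation":[0,0,0],"grip":5}]'; python3 plan.py 500,-300,225,-58  520,-200,225,-41.5 549.8,50,225,0.8
```

```text
time_s: 11.05
eef_pos: [484.2, -327.1, 223.8]
ee_rot: [0.609, 0.36, 0.608, -0.36]
force: [-0.9, 0.9, -5.8]
grip_width: 0.117
now [ 484.2 -327.1  223.8] psi -61.19 tilt [ 0.002 -0.    -1.   ] F [-0.9  0.9 -5.8] grip 0.117 t 11.05 q [-0.79  0.45  1.32  0.    1.37  0.27]
(500.0, -300.0, 225.0, -58.0) lin [-0.004, 0.09, -0.054] rot [-0.111, 0.002, -0.003]
(520.0, -200.0, 225.0, -41.5) lin [-0.004, 0.309, -0.314] rot [-0.687, 0.003, -0.003]
(549.8, 50.0, 225.0, 0.8) lin [-0.004, 0.797, -0.996] rot [-2.164, 0.004, -0.001]
```

```bash
python3 -m jog '[{"linear":[0,0.015,-0.018],"rotation":[-0.04,0,0],"grip":5},{"linear":[0,0.045,-0.055],"rotation":[-0.12,0,0],"grip":5},{"linear":[0,0.08,-0.1],"rotation":[-0.22,0,0],"grip":5},{"linear":[0,0.115,-0.145],"rotation":[-0.32,0,0],"grip":5},{"linear":[0,0.15,-0.19],"rotation":[-0.41,0,0],"grip":5},{"linear":[0,0.185,-0.235],"rotation":[-0.51,0,0],"grip":5},{"linear":[0,0.22,-0.28],"rotation":[-0.6,0,0],"grip":5},{"linear":[0,0.255,-0.32],"rotation":[-0.7,0,0],"grip":5},{"linear":[0,0.29,-0.36],"rotation":[-0.79,0,0],"grip":5},{"linear":[0,0.32,-0.4],"rotation":[-0.87,0,0],"grip":5},{"linear":[0,0.34,-0.425],"rotation":[-0.92,0,0],"grip":5},{"linear":[0,0.35,-0.435],"rotation":[-0.95,0,0],"grip":5},{"linear":[0,0.35,-0.435],"rotation":[-0.95,0,0],"grip":5}]'; python3 plan.py 549.8,50,225,0.8
```

```text
time_s: 12.13
eef_pos: [513.3, -161.0, 223.5]
ee_rot: [0.677, 0.206, 0.676, -0.206]
force: [-0.2, 1.0, -5.3]
grip_width: 0.12
now [ 513.3 -161.   223.5] psi -33.83 tilt [ 0.001  0.    -1.   ] F [-0.2  1.  -5.3] grip 0.120 t 12.13 q [-0.52  0.35  1.47  0.    1.32  0.07]
(549.8, 50.0, 225.0, 0.8) lin [-0.005, 0.652, -0.291] rot [-1.209, 0.002, -0.001]
```

```bash
python3 -m jog '[{"linear":[-0.003,0.02,-0.009],"rotation":[-0.04,0,0],"grip":5},{"linear":[-0.005,0.06,-0.027],"rotation":[-0.12,0,0],"grip":5},{"linear":[-0.005,0.11,-0.049],"rotation":[-0.21,0,0],"grip":5},{"linear":[-0.005,0.16,-0.071],"rotation":[-0.31,0,0],"grip":5},{"linear":[-0.005,0.21,-0.094],"rotation":[-0.4,0,0],"grip":5},{"linear":[-0.005,0.26,-0.116],"rotation":[-0.5,0,0],"grip":5},{"linear":[-0.005,0.31,-0.138],"rotation":[-0.59,0,0],"grip":5},{"linear":[-0.005,0.36,-0.16],"rotation":[-0.69,0,0],"grip":5},{"linear":[-0.005,0.4,-0.179],"rotation":[-0.77,0,0],"grip":5},{"linear":[-0.005,0.44,-0.196],"rotation":[-0.84,0,0],"grip":5},{"linear":[-0.005,0.46,-0.205],"rotation":[-0.88,0,0],"grip":5},{"linear":[-0.005,0.47,-0.21],"rotation":[-0.9,0,0],"grip":5},{"linear":[-0.005,0.47,-0.21],"rotation":[-0.9,0,0],"grip":5}]'; python3 plan.py 549.8,50,225,0.8
```

```text
time_s: 13.22
eef_pos: [539.5, -8.3, 225.0]
ee_rot: [0.706, 0.049, 0.705, -0.049]
force: [-0.4, 0.9, -5.9]
grip_width: 0.115
now [539.5  -8.3 225. ] psi -7.99 tilt [ 0.001  0.    -1.   ] F [-0.4  0.9 -5.9] grip 0.115 t 13.22 q [-0.23  0.35  1.46  0.    1.33 -0.09]
(549.8, 50.0, 225.0, 0.8) lin [0.0, 0.197, 0.007] rot [-0.307, 0.002, -0.0]
```

```bash
python3 -m jog '[{"linear":[0,0.02,0.001],"rotation":[-0.03,0,0],"grip":5},{"linear":[0,0.05,0.002],"rotation":[-0.08,0,0],"grip":5},{"linear":[0,0.09,0.003],"rotation":[-0.14,0,0],"grip":5},{"linear":[0,0.13,0.005],"rotation":[-0.2,0,0],"grip":5},{"linear":[0,0.16,0.006],"rotation":[-0.25,0,0],"grip":5},{"linear":[0,0.185,0.007],"rotation":[-0.29,0,0],"grip":5},{"linear":[0,0.197,0.007],"rotation":[-0.307,0,0],"grip":5},{"linear":[0,0.197,0.007],"rotation":[-0.307,0,0],"grip":5},{"linear":[0,0.197,0.007],"rotation":[-0.307,0,0],"grip":5},{"linear":[0,0.197,0.007],"rotation":[-0.307,0,0],"grip":5}]'
python3 - <<'E'
from h import *
w=snap('side','pics/t6.npz');crop(w,(200,120,370,330),2.8,'pics/t6.png')
s=snap('scene','pics/s6.npz');crop(s,(230,150,370,310),3.7,'pics/s6.png')
E
python3 plan.py 549.8,50,195,0.8
```

```text
time_s: 14.05
eef_pos: [549.8, 49.6, 225.0]
ee_rot: [0.707, -0.005, 0.707, 0.005]
force: [-0.0, -0.2, -5.3]
grip_width: 0.115
now [549.8  49.5 225.1] psi 0.77 tilt [ 0.001  0.    -1.   ] F [-1.1 -0.9 -5.8] grip 0.122 t 14.15 q [-0.12  0.38  1.43  0.    1.34 -0.14]
(549.8, 50.0, 195.0, 0.8) lin [0.1, 0.002, -0.0] rot [-0.001, 0.002, -0.0]
```

View pics/t6.png

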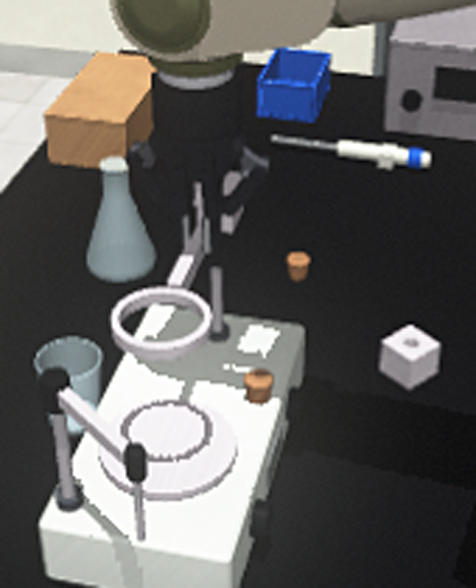

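View pics/s6.png

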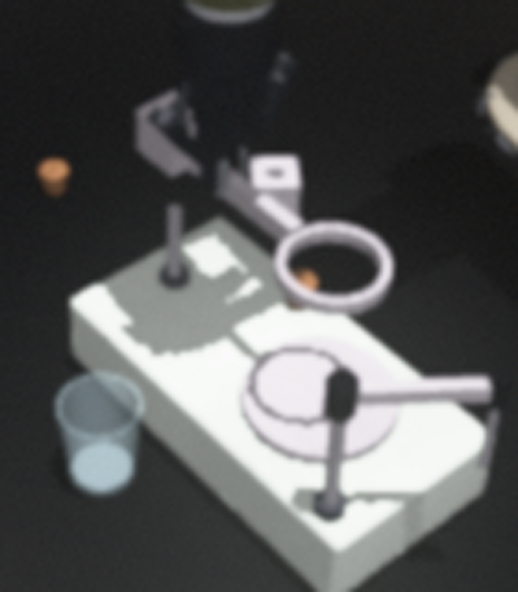

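The side view shows the ring at (160,322) in the crop above the plate, with the probe arm clear to the left. Next I'll lower to the requested gap and measure against the post and plate.

```bash
python3 -m jog '[{"linear":[0.015,0.001,0],"rotation":[0,0.002,0],"grip":5},{"linear":[0.04,0.001,0],"rotation":[0,0.002,0],"grip":5},{"linear":[0.065,0.001,0],"rotation":[0,0.002,0],"grip":5},{"linear":[0.085,0.001,0],"rotation":[0,0.002,0],"grip":5},{"linear":[0.1,0.001,0],"rotation":[0,0.002,0],"grip":5},{"linear":[0.102,0.001,0],"rotation":[0,0.002,0],"grip":5},{"linear":[0.102,0.001,0],"rotation":[0,0.002,0],"grip":5},{"linear":[0.102,0.001,0],"rotation":[0,0.002,0],"grip":5}]'; python3 plan.py
python3 - <<'E'
from meas import *
w=snap('side','pics/t7.npz');crop(w,(200,120,370,330),2.8,'pics/t7.png')
s=snap('scene','pics/s7.npz');crop(s,(230,150,370,310),3.7,'pics/s7.png')
for n,v in (('side',w),('scene',s)):
    P=cloud(v); z=P[...,2]; x=P[...,0];y=P[...,1]; g=v['p'].astype(int).sum(2)
    a=(z>192)&(z<210)&(np.hypot(x-548,y-172)<55); Q=P[a]; c=circ(Q[:,:2]); print(n,'ring',len(Q),c.round(1),np.median(Q[:,2]))
    A=np.c_[Q,np.ones(len(Q))]; top=Q[Q[:,2]>np.median(Q[:,2])-3]; co=np.linalg.lstsq(np.c_[top[:,:2]-c[:2],np.ones(len(top))],top[:,2],rcond=None)[0]; print(' tilt',co.round(3))
    a=(z>223)&(z<236)&(np.hypot(x-550,y+6)<40)&(g>300); Q=P[a]; print(' blocktop',len(Q),Q.mean(0).round(1),cv2.minAreaRect(Q[:,:2].astype(np.float32)) if len(Q) else '')
    a=(np.hypot(x-550,y+6)<14)&(z>100)&(z<155); Q=P[a]; print(' post',circ(Q[:,:2]).round(1),Q[:,2].max())
    a=(abs(z-92)<4.0)&(np.hypot(x-548,y-172)<75); Q=P[a]; h=cv2.convexHull(Q[:,:2].astype(np.float32))[:,0]; print(' plate',circ(h).round(1))
E
```

```text
time_s: 14.82
eef_pos: [550.0, 49.8, 194.7]
ee_rot: [0.707, -0.005, 0.707, 0.005]
force: [0.2, -0.2, -6.2]
grip_width: 0.12
now [550.   49.8 194.7] psi 0.77 tilt [ 0.001 -0.    -1.   ] F [ 0.2 -0.2 -6.2] grip 0.120 t 14.82 q [-0.12  0.4   1.47  0.    1.27 -0.14]
side ring 456 [546.5 173.9  38.3] 202.85144244439073
 tilt [ 9.00000e-03 -5.00000e-03  2.04425e+02]
 blocktop 42 [540.3  -7.  229.5] ((546.997802734375, -5.848232269287109), (39.292850494384766, 39.233482360839844), 11.029184341430664)
 post [550.1  -8.6   5.5] 154.16229016599436
 plate [547.5 170.5  62.3]
scene ring 330 [550.2 175.8  38.7] 201.40873425439804
 tilt [ 8.00000e-03 -2.10000e-02  2.02704e+02]
 blocktop 27 [558.  -22.  228.4] ((556.8773803710938, -20.763296127319336), (34.96330261230469, 11.941085815429688), 9.638883590698242)
 post [550.7  -5.1   4.9] 153.22310402962376
 plate [548.6 174.3  61.6]
```

View pics/t7.png

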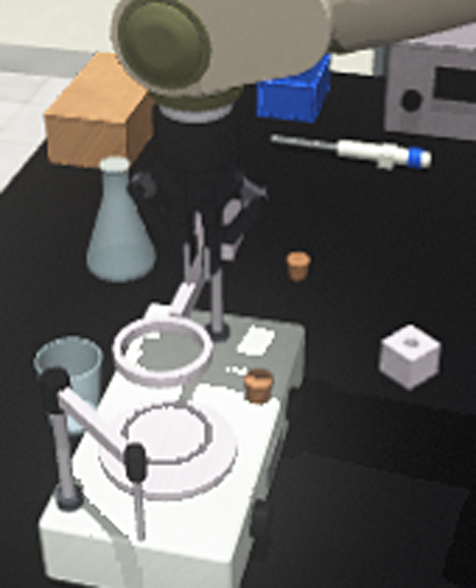

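View pics/s7.png

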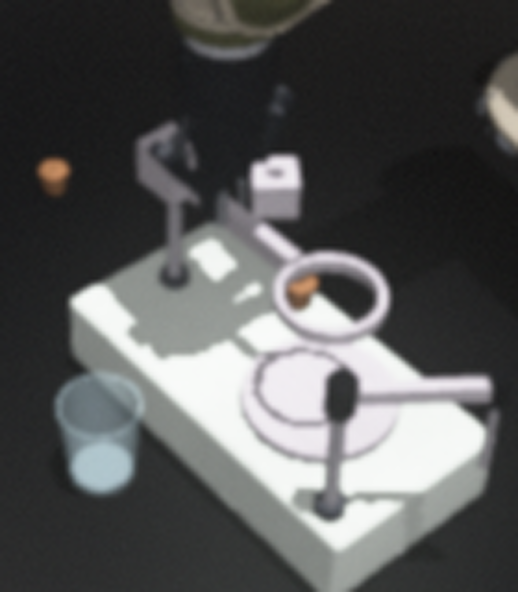

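Run:
```python
from meas import *
for n in ('t7','s7'):
    v=load(f'pics/{n}.npz'); P=cloud(v); z=P[...,2]; x=P[...,0];y=P[...,1]; g=cv2.cvtColor(v['p'],cv2.COLOR_RGB2GRAY).astype(int)
    a=(z>185)&(z<215)&(np.hypot(x-548,y-172)<52); m=a.astype(np.uint8)
    cs,_=cv2.findContours(m,cv2.RETR_CCOMP,cv2.CHAIN_APPROX_NONE)
    zt=np.percentile(z[a],80); print(n,zt)
    for c in cs:
        if len(c)>50:
            c=c[:,0]; q=plane(v,c,204.7); print(len(c),circ(q[:,:2]).round(1), cv2.fitEllipse(c)[0], plane(v,[cv2.fitEllipse(c)[0]],204.7).round(1))
    for lo,hi in((3,0),(1.5,0)):
        Q=P[a&(z>zt-lo)]; print(lo,len(Q),circ(Q[:,:2]).round(1))
v=load('pics/s7.npz'); crop(v,(290,180,330,215),16,'pics/s7b.png')
for c in [(304.3,197.0)]: print(plane(v,[c],230.7))
```

```text
t7 205.57854554503103
95 [545.4 178.2  45. ] (257.9149169921875, 244.5349884033203) [[544.9 177.4 204.7]]
64 [545.9 178.4  30. ] (257.4426574707031, 244.93885803222656) [[545.5 179.1 204.7]]
3 243 [546.9 172.   38.8]
1.5 179 [547.1 171.5  39.1]
s7 203.4393690792695
90 [554.6 178.9  44.7] (318.4028625488281, 230.19020080566406) [[554.9 178.1 204.7]]
59 [554.5 180.8  31.5] (319.22576904296875, 230.843017578125) [[554.8 181.3 204.7]]
3 196 [548.8 174.5  39. ]
1.5 153 [548.9 174.3  38.9]
[[515.14301247  73.0163556  230.7       ]]
```

View pics/s7b.png

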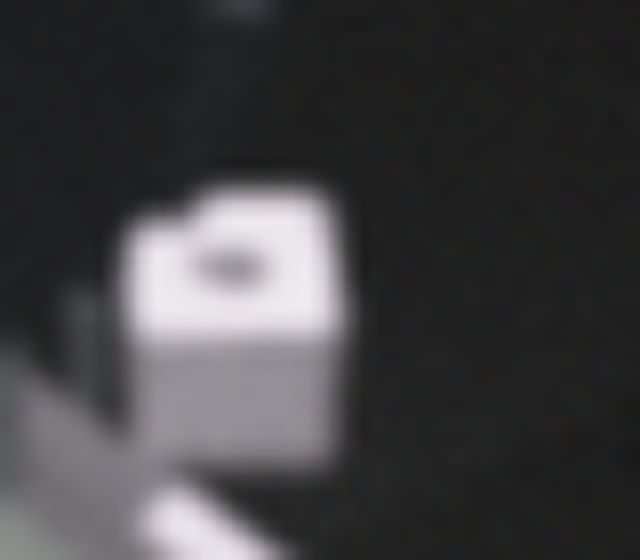

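That lit block is the spare one; the holder's own block sits in shadow straight above the post. Ring against plate agrees within about 1 mm in both views, using top-face points only. A last check of stillness and the bystanders, then I'll hand in.

Run:
```python
from h import *
from rig import sense,finish_job
a=load('pics/t7.npz');b=load('pics/s7.npz')
cv2.imwrite('pics/t7full.png',a['p'][...,::-1])
s=sense();print(abs(s['dq']).max(),s['force'],s['wrist_torque'])
for n,v0,v1 in(('side',load('pics/side0.npz'),a),('scene',load('pics/scene0.npz'),b)):
    d=abs(v0['p'].astype(int)-v1['p']).sum(2)
    for nm,P in dict(flask=(737,-213,100),spare=(362,-96,40),stopa=(514,-242,26),stopb=(484,77,106),pip=(500,-550,20),beaker=(0,0,0)).items():
        u=proj(v1,[P])[0].round().astype(int)
        if 0<=u[0]<560 and 0<=u[1]<420: print(n,nm,u,d[u[1]-3:u[1]+4,u[0]-3:u[0]+4].mean().round(1))
```

```text
0.0017122825466650863 [ 1.02546179  0.52742947 -5.66185592] [ 0.05647815  0.0187253  -0.04105951]
side flask [239 190] 21.4
side spare [346 242] 19.7
side stopa [306 213] 31.4
side stopb [293 255] 111.2
side pip [325 173] 16.5
side beaker [470 294] 54.6
scene flask [192 210] 12.8
scene spare [303 196] 32.7
scene stopa [245 195] 7.2
scene stopb [311 224] 174.4
scene pip [204 157] 13.4
scene beaker [390 179] 7.6
```

View pics/t7full.png

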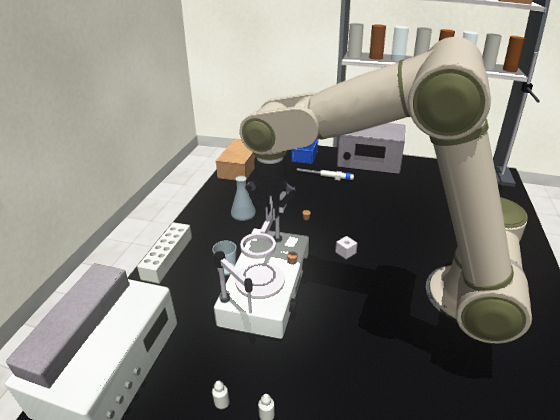

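The full side view shows everything in place: droppers at (220,395) and (266,407), stopper at (293,257), beaker at (224,255), all as at the start. The stopper_b pixels differ because of shadow and the ring passing in front. Handing in.

```bash
python3 -c "
from rig import *
print(finish_job())"
```

```text
the job is handed in; nothing more can be done
None
```

I turned the probe arm about 93° clockwise, to an angle of about 1.52 rad, with its cap well out to the left of the plate. Then I gripped the holder at its balance point, carried it level over the stirrer, and handed the job in at about 15 s while still holding it.

**Ring:** its centre is within about 1 mm of the plate's centre in both camera views.

**Clamp block:** the gripper and its shadow hid the block, so I could not measure it cleanly. Worked out from the ring position and the grip angle, its bore is within about 1 mm of the post.

**Gap:** about 31 mm, worked out from the tool height and the 160 mm post.

**Level and still:** the arm was still and carrying about 6 N, with almost no wrist torque. The side camera showed the ring level to within about half a degree. The scene camera suggested up to 1.2°, but its fit covers only the ring and is noisy.

**Other objects:** the images show no bystander moved. The image comparison flagged the stopper on the housing, which I put down to the arm's shadow and the ring passing in front of it; in the last side view it was in place. My first ring fits were 2–3.5 mm off because they included the side walls, so I used only the top face.

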